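Height-gauge check of two microscope lamp modules

TASK

Try both lamp modules in the height gauge: slide each one gently forward along its lane under the bridge bar. Push the one that clears right through until its nose rests against the stop, and leave it there. The other has its lens standing too high: feel it catch on the bar but do not force it, then take it back out, set it down softly, flat in the empty reject tray, and disturb nothing else on the bench.

Things in the scene. Friction and masses are not known exactly. Their poses are not given: they have to be found in the camera images.
- lamp_1_grip (a point): silver slide-in LED lamp module, 110 long (its x), 44 wide (y), 0.2 to 0.35 kg. Point: centre of its rear heat-sink block (43 long, 44 wide, 33 high, flat sides to grip across the width), 16.5 above the underside, 21.5 ahead of the tail end, 88.5 behind the nose; x to the nose, z up. It starts flat in a lane of the gauge, nose towards the bar, lens 20 to 50 short of it
- lamp_1_nose (a point): foot of module 1's nose (lower edge of its front face), axes as the module. Behind it a sled 67 long, 20 high, on it a round lens cell 30 across, its front rim 12 behind this point, its top 34 above the underside if right, 38 if standing too high; it sits in a seat 16 deep and does not give when it meets the bar. Just one of the two modules has a high lens; poses do not tell which
- lamp_2_grip (a point): the other module, alike: silver slide-in LED lamp module, 110 long (its x), 44 wide (y), 0.2 to 0.35 kg. Point: centre of its rear heat-sink block (43 long, 44 wide, 33 high, flat sides to grip across the width), 16.5 above the underside, 21.5 ahead of the tail end, 88.5 behind the nose; x to the nose, z up. It starts flat in a lane of the gauge, nose towards the bar, lens 20 to 50 short of it
- lamp_2_nose (a point): foot of module 2's nose (lower edge of its front face), axes as the module. Behind it a sled 67 long, 20 high, on it a round lens cell 30 across, its front rim 12 behind this point, its top 34 above the underside if right, 38 if standing too high; it sits in a seat 16 deep and does not give when it meets the bar. Just one of the two modules has a high lens; poses do not tell which
- gauge: height gauge, fixed: steel plate 250 (x) x 230 (y) x 12 thick; origin at the centre of its underside, z up, x = the way modules are pushed. Two lanes along x, centre lines at y = +50 and -50, each between two ribs 5 wide, 5 high (x -105 to +95) that leave a module 2.5 to spare on each side. Oiled and slippery (friction about 0.2)
- bridge: bridge bar over both lanes, rigid: 14 (x) x 222 (y) x 14 high, on pillars 20 square at y = +100 and -100. Origin on the plate's top, midway under the bar, axes as the gauge (x = +45 there). Underside 36 above the origin, top 50, bolt heads to 54; near face at x = -7. A right lens passes 2 below the bar, a high one overlaps it by 2
- stop: stop bar behind the bridge, rigid: 14 deep x 190 wide x 18 high. Origin at the foot of its near face, on the plate's top, 55 beyond the bridge's origin. With a module's nose against it the lens is right past the bar and the heat sink still 5 short of the bar's near face, so fingers on the heat sink need not go under the bar
- reject_tray: black plastic reject tray, fixed, open top: 190 (x) x 140 (y) x 26 high outside, walls and floor 4 thick; origin at the centre of its underside, z up. Empty at the start
- gear_large_mid (a point): polished steel focus gear lying flat, 60 in diameter, 7 thick, 15 with hub; point on its axis, 3.5 up. Bystander
- gear_small_mid (a point): polished steel focus gear lying flat, 42 in diameter, 6 thick, 14 with hub; point on its axis, 3 up. Bystander
- stage_insert_mid (a point): grey plastic stage insert: flat ring 94 in diameter, 6.5 high; point at its centre, 3 up. Bystander
- objective_mid (a point): steel microscope objective standing upright, 25 in diameter, 43 high; point at its centre. Bystander
- cleaner_mid (a point): white lens-cleaner bottle standing upright, 44 in diameter, 110 high; point on its axis, 50 up. Bystander
- screwdriver_grip (a point): screwdriver lying on the bench, 160 long, black handle; point in the handle. Bystander
Not all that is in view belongs to the job. What is shaped like the part that bears lamp_1_grip but yellow is not meant. What is shaped like the part that bears lamp_2_grip but purple is not meant.

How it is judged:
On the way:
1. the module with the high lens has been slid up to the bridge bar in its lane and has touched it (contact force between bridge and anything else above 1 N and contact force between bridge and the fingers below 0.2 N and contact force between bridge and the arm below 0.2 N and ((x of lamp_1_grip in the frame of bridge between -0.089 and -0.079 m and y of lamp_1_grip in the frame of bridge between -0.058 and 0.058 m and z of lamp_1_grip in the frame of bridge below 0.02 m) or (x of lamp_2_grip in the frame of bridge between -0.089 and -0.079 m and y of lamp_2_grip in the frame of bridge between -0.058 and 0.058 m and z of lamp_2_grip in the frame of bridge below 0.02 m))), for 0.02 s.
At the end, for the whole second after the job is handed in: One module lies flat in a lane of the gauge, under the bridge bar, its nose within 3 mm of the stop; the other lies flat on the floor of the reject tray, wholly inside; both are still and released (linear speed of each of lamp_1, lamp_2 below 0.01 m/s and ((x of lamp_1_grip in the frame of gauge between 0.0085 and 0.0145 m and y of lamp_1_grip in the frame of gauge between -0.058 and 0.058 m and z of lamp_1_grip in the frame of gauge below 0.0315 m and angle between the x axis of lamp_1_grip and the x axis of gauge, either way round below 0.12 rad and angle between each of lamp_1_grip, lamp_2_grip's own z axis and vertical below 0.06 rad and x of lamp_2_grip in the frame of reject_tray between -0.085 and 0.085 m and y of lamp_2_grip in the frame of reject_tray between -0.065 and 0.065 m and z of lamp_2_grip in the frame of reject_tray below 0.0255 m) or (x of lamp_2_grip in the frame of gauge between 0.0085 and 0.0145 m and y of lamp_2_grip in the frame of gauge between -0.058 and 0.058 m and z of lamp_2_grip in the frame of gauge below 0.0315 m and angle between the x axis of lamp_2_grip and the x axis of gauge, either way round below 0.12 rad and angle between each of lamp_2_grip, lamp_1_grip's own z axis and vertical below 0.06 rad and x of lamp_1_grip in the frame of reject_tray between -0.085 and 0.085 m and y of lamp_1_grip in the frame of reject_tray between -0.065 and 0.065 m and z of lamp_1_grip in the frame of reject_tray below 0.0255 m))); the robot touches nothing.
It fails at once if a module, its lens or the robot is forced against the bridge bar (more than 16 N) (contact force between bridge and anything else above 16 N).
It fails at once if a module is forced against the stop (more than 20 N) (contact force between any of lamp_1, lamp_2 and stop above 20 N).
It fails at once if a module is let fall into the reject tray from more than 12 mm above its floor ((x of lamp_1_grip in the frame of reject_tray between -0.085 and 0.085 m and y of lamp_1_grip in the frame of reject_tray between -0.065 and 0.065 m and z of lamp_1_grip in the frame of reject_tray above 0.0325 m and contact force between lamp_1 and the fingers below 0.05 N) or (x of lamp_2_grip in the frame of reject_tray between -0.085 and 0.085 m and y of lamp_2_grip in the frame of reject_tray between -0.065 and 0.065 m and z of lamp_2_grip in the frame of reject_tray above 0.0325 m and contact force between lamp_2 and the fingers below 0.05 N)).
It fails at once if a module is pressed hard into the reject tray (more than 40 N) (contact force between any of lamp_1, lamp_2 and reject_tray above 40 N).
It fails at once if a bystander on the bench is moved by more than 15 mm (distance of any of gear_large_mid, gear_small_mid, stage_insert_mid, objective_mid, cleaner_mid, screwdriver_grip from where it was at the start of the episode above 0.015 m).
It also fails if it takes over 64 s, if anything falls off the work surface, if the arm or the gripper's body presses on something with over 40 N, if the wrist force passes 120 N, or if a joint passes its speed limit or range.

ROBOT

A 6-joint arm with a two-finger parallel gripper is mounted at the origin on the work surface. World frame = base frame: x ahead of the robot, y to its left, z up, the work surface at z = 0. Lengths are in m, angles in rad, forces in N, time in s.
With the tool pointing down it reaches from about 0.4 to 0.825 m from the base axis. Payload 7 kg.
Tool frame: the origin (TCP) lies at the very end of the fingers, on their centre line; the grasp point (between the pads) lies 19 mm behind it (bot.tcp_to_grasp is the distance from the TCP to the grasp point, in m); z points along the fingers, y is the direction in which the jaws open and shut (so a half turn about z gives the same grasp; the last joint's range is limited). The gripper opens to 85 mm and grips with 20 to 120 N. Pads are 22 mm wide; open, the fingers measure 114 mm over their backs; the gripper's body (76 mm by 85 mm) begins 54 mm behind the grasp point. The pads swing forward as they close: fully open they stand 13 mm farther back than shut.
Start: joints at [-0.855, 0.359, 0.012, 0, -1.224, -0.288], TCP at [0.28, -0.614, 0.231] pointing down, gripper open.
Joint ranges: [-3.07, 3.07], [-1.43, 2.12], [-1.02, 1.25], [-3.03, 1.67], [-3.05, -0], [-3.03, 3.03]. Speed limits (rad/s): [2.39, 2.39, 3.01, 3.14, 3.14, 3.14].

INTERFACE

Orientations are given as a unit quaternion [x, y, z, w].
In Python, from bench import bot, cams, boxes_of gives the robot as it stands. The module is installed in compiled form; this text tells all that it offers.
- The arm moves only by the tool apply_moves, never from a script. Its argument "targets" is a list that holds one entry, the list of rows, each a list of 6 numbers: the shift along the tool's x, y, z in m, then the turn, a rotation vector about the tool's x, y, z in rad. In form: [[[tx, ty, tz, ax, ay, az], ...]]. A call has 1 to 5 rows; each row is the pose to reach, as a shift and turn from the pose measured when the call began, along the tool's axes at that moment; what a row does not reach only later rows make up. A row lasts 1/8 s, in which the tool goes at most 62.5 mm and 10.7 degrees, less where a joint would pass 70% of its speed; a pose out of reach is approached as far as the arm can. A call with a gripper value outside its range is refused whole. "jaw" is the closure, from -1 (fully open) to 1 (shut), so that 0 is half open, set as the call begins (left out, the last holds). The fingers move at their own pace and stop on an object; the grip force is fixed at half the most. Time passes only in rows, so rows that repeat a pose let the fingers close. It gives the time, the measured TCP pose, the force and the opening at its end, in the units of the state.
- bot.sense(): the state, without advancing time (a new reading comes with each control period).
- cams.snapshot(name): name is "side" or "top" or "wrist"; returns a dict with "image" (480x640x3 uint8, red, green, blue), "range_z" (480x640 float32, m along the optical axis (not along the pixel's ray), 0 where there is no reading), "camera_matrix" (3x3 intrinsics, pixels), "position" and "attitude" of the camera in the world. Camera axes: x right, y up, looking along -z (the intrinsics and any distortion apply to the point x, -y, -z); pixel columns grow to the right and rows downward; lengths in m; the calibration is good to about 2 mm. The wrist camera is an equidistant fisheye: a pixel r from the principal point sees the ray r / f radians off the axis. A picture is of the moment at which its call begins.
- bot.hand_in(): hands the job in, once; it reports no verdict.
Trained networks look in a picture, given as the dict that the camera call returned (one of the last four; its "shot" number tells which), for a name from the list of things; names that differ only in an ending like _2 or _b are one class to them, and where a whole thing is asked for, a point or a joint stands for the part that bears it (a point fixed in the world has none). Each returns a list of dicts, best first, with "p" (0 to 1); they miss things now and then, are a little off and sometimes report something else, mostly with a low value. They report only what shows in the picture. A call takes as long as a camera call. They do not tell look-alikes from the thing itself.
- boxes_of(picture, label): "extent" ([left, top, width, height] in pixels, round what is visible of it).
The state is a dict: "time": time; "joint_pos": joint angles; "qvel": joint speeds; "tau": joint torques, N m; "tcp_pos": TCP position; "tool_rot": TCP orientation; "ft_force": force on the tool from outside, world axes, zero at the start; "moment": the same for the moment, N m; "gripper_width": finger opening in m.
Only numpy, scipy, OpenCV 4.12 (cv2) and the standard library are available. Lean on these libraries where they do the work, as an engineer would, in place of code of your own. Each camera call takes 0.05 s, during which the arm holds its last target.

## Working session

There is one attempt and no reset: what is moved stays moved. The work goes in short steps, Python scripts to look and compute and a tool call to move; the robot and the scene stay as the last step left them, time stands still between calls to the robot, and variables do not carry over. Pictures are saved under pics/ and viewed, and the job is handed in when it is done.

Besides the shell and the picture viewer there is one more tool, called as name(argument=value, ...) on one line, values as JSON. apply_moves: Moves the arm, as the interface text tells. Its arguments: {"type":"object","properties":{"targets":{"type":"array","items":{"type":"array","items":{"type":"array","items":{"type":"number"}}}},"jaw":{"type":"number"}},"required":["targets"]}

```bash
mkdir -p pics; ls
cat > h.py <<'E'
import numpy as np, cv2
from scipy.spatial.transform import Rotation as R
from bench import bot, cams, boxes_of
def cloud(s):
    K=np.array(s["camera_matrix"]);d=s["range_z"]
    v,u=np.mgrid[0:480,0:640]
    x=(u-K[0,2])/K[0,0]*d; y=(v-K[1,2])/K[1,1]*d
    P=np.stack([x,-y,-d],-1)
    a=np.array(s["attitude"])
    M=a if a.shape==(3,3) else R.from_quat(a).as_matrix()
    W=P@M.T+np.array(s["position"])
    W[d==0]=np.nan
    return W
E
python3 - <<'E'
from h import *
s=bot.sense();print({k:np.round(v,3) for k,v in s.items()})
for n in ["top","side"]:
    p=cams.snapshot(n); cv2.imwrite(f"pics/{n}1.png",p["image"][...,::-1])
    print(n,p["camera_matrix"],p["position"],p["attitude"],list(p.keys()))
    np.savez(f"{n}1.npz",W=cloud(p),im=p["image"])
    for l in ["lamp_1_grip","gauge","bridge","stop","reject_tray","cleaner_mid","objective_mid"]:
        print(l,[(np.round(b["extent"]),round(b["p"],2)) for b in boxes_of(p,l)[:4]])
E
```

```text
pics
{'time': np.float64(0.0), 'joint_pos': array([-0.855,  0.359,  0.011, -0.   , -1.224, -0.288]), 'qvel': array([ 0.001, -0.002,  0.002,  0.001, -0.001,  0.001]), 'tau': array([ 0.0000e+00, -5.8333e+01,  2.9342e+01,  6.9370e+00, -6.0000e-03,
        0.0000e+00]), 'tcp_pos': array([ 0.28 , -0.614,  0.23 ]), 'tool_rot': array([-0.212,  0.977,  0.001, -0.   ]), 'ft_force': array([ 0.174, -0.271, -1.008]), 'moment': array([-0.022, -0.014,  0.003]), 'gripper_width': np.float64(0.086)}
top [[553.32952448   0.         323.32498895]
 [  0.         553.32952448 237.65150567]
 [  0.           0.           1.        ]] [0.29087508 0.02115251 1.29711701] [ 0.07926583 -0.07403554 -0.699451    0.70640213] ['image', 'range_z', 'camera_matrix', 'position', 'attitude', 'shot']
lamp_1_grip [(array([248., 225.,  23.,  50.]), 0.86), (array([256., 313.,  39.,  44.]), 0.6)]
gauge [(array([231., 178.,  99., 109.]), 0.87), (array([230., 200.,  96.,  18.]), 0.31)]
bridge []
stop [(array([239., 179.,  78.,  13.]), 0.88), (array([175., 166.,  28.,  30.]), 0.25)]
reject_tray [(array([410., 215.,  68.,  83.])
[... 231 characters left out ...]
 318.66316155]
 [  0.         512.55522132 246.38177395]
 [  0.           0.           1.        ]] [-0.05812425 -0.62497122  0.61352199] [ 0.44894723 -0.17028047 -0.32537538  0.81460531] ['image', 'range_z', 'camera_matrix', 'position', 'attitude', 'shot']
lamp_1_grip [(array([185., 261.,  60.,  29.]), 0.85), (array([255., 216.,  44.,  25.]), 0.61), (array([137., 222.,  43.,  23.]), 0.24)]
gauge [(array([232., 194., 147.,  86.]), 0.85)]
bridge [(array([285., 192.,  73.,  52.]), 0.86)]
stop [(array([307., 196.,  62.,  31.]), 0.91)]
reject_tray [(array([365., 278., 126., 108.]), 0.61)]
cleaner_mid [(array([275., 152.,  13.,  43.]), 0.6)]
objective_mid [(array([508., 285.,  14.,  20.]), 0.84)]
```

View pics/top1.png

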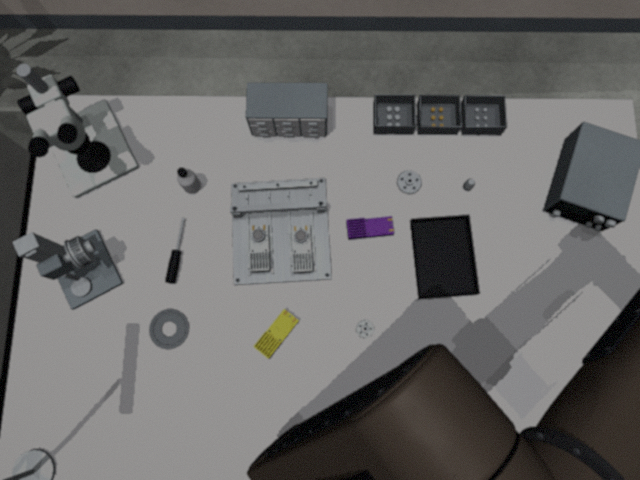

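View pics/side1.png

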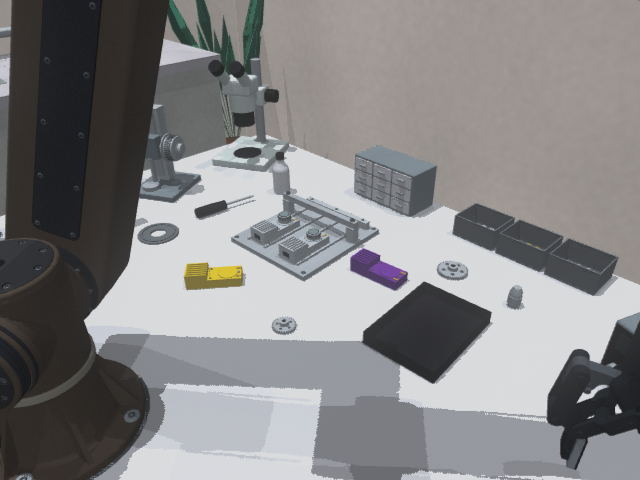

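Run:
```python
from h import *
for n,(x0,y0,x1,y1) in [("top",(150,150,500,370)),("side",(120,120,540,400))]:
    im=np.load(f"{n}1.npz")["im"][y0:y1,x0:x1,::-1]
    k=min(800/im.shape[1],600/im.shape[0])
    cv2.imwrite(f"pics/{n}1c.png",cv2.resize(im,None,fx=k,fy=k,interpolation=cv2.INTER_CUBIC)); print(k)
```

```text
2.2857142857142856
1.9047619047619047
```

The top view shows the gauge centred near (281,232). Its bar is at row ~208, the stop at row ~185, and the modules are at (260,248) and (302,248). The tray is at (444,257), with the purple decoy at (370,228) and the yellow one at (278,333). Next I'll measure these from the depth.

Run:
```python
from h import *
D=np.load("top1.npz");W=D["W"];im=D["im"]
for u,v in [(281,270),(260,264),(302,264),(260,235),(302,235),(281,209),(281,185),(420,225),(444,257),(200,300),(330,300),(187,177),(469,184),(370,228),(380,300)]:
    print((u,v),np.round(W[v,u],4))
Z=W[...,2]
c=np.clip((Z+0.01)/0.08*255,0,255); c=np.nan_to_num(c).astype(np.uint8)
c=c[150:370,150:500]; cv2.imwrite("pics/top1z.png",cv2.resize(cv2.applyColorMap(c,cv2.COLORMAP_JET),None,fx=2.28,fy=2.28,interpolation=cv2.INTER_NEAREST))
```

```text
(281, 270) [0.4958 0.1309 0.0118]
(260, 264) [0.5074 0.1791 0.0249]
(302, 264) [0.5044 0.0801 0.0475]
(260, 235) [0.5709 0.1783 0.0504]
(302, 235) [0.5733 0.0815 0.0439]
(281, 209) [0.6317 0.1308 0.0575]
(281, 185) [0.6989 0.1349 0.0297]
(420, 225) [ 0.6092 -0.1994  0.0052]
(444, 257) [ 0.5322 -0.2548  0.0023]
(200, 300) [ 0.4253  0.3214 -0.006 ]
(330, 300) [ 0.4281  0.0151 -0.0035]
(187, 177) [0.6973 0.3461 0.0886]
(469, 184) [ 0.704  -0.3141  0.0334]
(370, 228) [ 0.5983 -0.0786  0.0153]
(380, 300) [ 0.4291 -0.1022 -0.0026]
```

View pics/top1z.png

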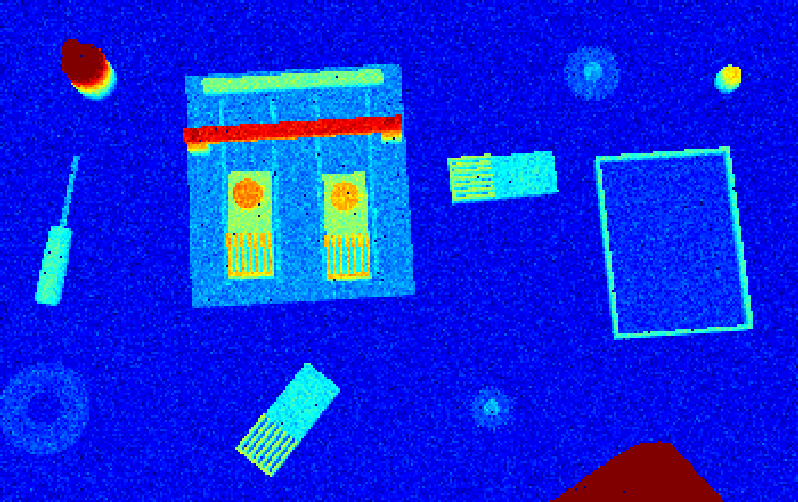

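View pics/top1c.png

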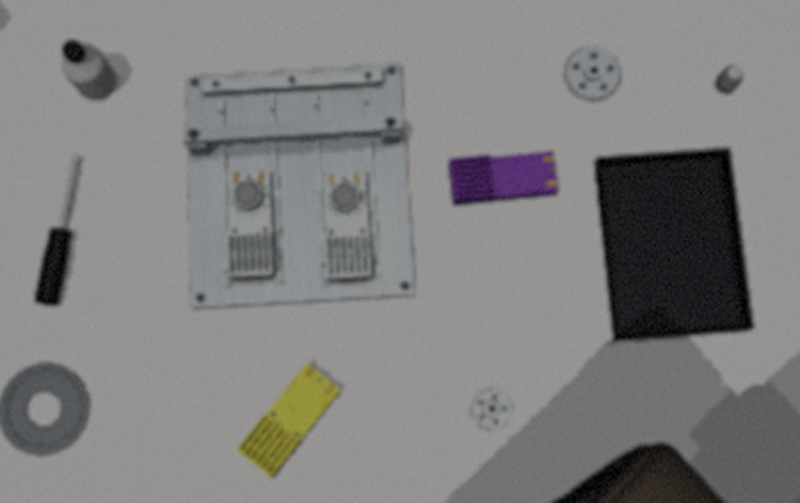

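Run:
```python
from h import *
D=np.load("top1.npz");W=D["W"];Z=W[...,2]
v,u=np.mgrid[0:480,0:640]
# table plane around
def reg(x0,y0,x1,y1): return (u>=x0)&(u<x1)&(v>=y0)&(v<y1)
def ws(m): return np.round(np.nanmedian(W[m],0),4),m.sum()
for r in [(195,210,225,280),(335,245,400,310),(240,290,320,300),(340,150,390,200)]:
    print("table",ws(reg(*r)), np.nanmean(Z[reg(*r)]))
print("plate",[np.nanmedian(Z[reg(*r)]) for r in [(236,225,244,275),(275,225,287,275),(318,225,326,275)]])
print("tray floor",ws(reg(420,225,468,290)))
def rect(m,name):
    P=W[m][:,:2]; P=P[~np.isnan(P[:,0])]
    r=cv2.minAreaRect((P*1000).astype(np.float32)); print(name,np.round(r[0],1),np.round(r[1],1),round(r[2],2),len(P))
    return r
def comp(mask):
    mask=cv2.morphologyEx(mask.astype(np.uint8),cv2.MORPH_OPEN,np.ones((2,2)))
    n,l,s,c=cv2.connectedComponentsWithStats(mask); i=1+np.argmax(s[1:,4]); return l==i
rect(comp(reg(225,172,336,292)&(Z>0.004)),"gauge")
rect(comp(reg(225,195,336,225)&(Z>0.052)),"bar")
rect(comp(reg(225,172,336,195)&(Z>0.021)),"stop")
rect(comp(reg(240,215,276,280)&(Z>0.024)),"modL")
rect(comp(reg(283,215,320,280)&(Z>0.024)),"modR")
rect(comp(reg(400,205,490,305)&(Z>0.013)),"tray")
for nm,r in [("lensL",(254,230,264,240)),("lensR",(297,231,306,240))]:
    z=Z[reg(*r)]; z=z[z>0.038]; print(nm,len(z),z.mean(),np.median(z),z.std()/len(z)**.5)
for nm,r in [("sledL",(250,242,270,250)),("sledR",(294,242,312,250))]:
    z=Z[reg(*r)]; print(nm,np.nanmedian(z))
# lens fine: high-res map
for nm,r in [("lensL",reg(248,226,270,245)),("lensR",reg(290,226,315,245))]:
    print(nm,ws(r&(Z>0.040)))
```

```text
table (array([ 0.558 ,  0.3052, -0.0007]), np.int64(2100)) -0.0007507344773365609
table (array([ 0.483 , -0.0719, -0.0008]), np.int64(4225)) -0.0008058125823663721
table (array([ 0.4394,  0.134 , -0.0006]), np.int64(800)) -0.0006607965879781202
table (array([ 0.7377, -0.0674, -0.0012]), np.int64(2500)) -0.0011875926892109384
plate [np.float64(0.011205615129139868), np.float64(0.010970884052416086), np.float64(0.011029969572009524)]
tray floor (array([ 0.532 , -0.2533,  0.003 ]), np.int64(3120))
gauge [592.1 133.6] [250.8 230.6] 4.05 9729
bar [637.  135.6] [ 26.3 223.4] 7.85 639
stop [699.2 140.9] [ 16.1 189.8] 4.81 506
modL [545.2 179.8] [112.4  44.3] 1.3 810
modR [560.   82.1] [84.8 43.7] 3.8 585
tray [ 533.5 -257.3] [192.2 150.2] 4.68 563
lensL 98 0.048994035581063564 0.049356281457740625 0.0002513731046541873
lensR 80 0.045831803662270895 0.04607024392518588 0.00024691672879017715
sledL 0.03140494348291756
sledR 0.031553635398020585
lensL (array([0.5726, 0.1831, 0.0489]), np.int64(141))
lensR (array([0.5718, 0.0858, 0.0459]), np.int64(130))
```

```bash
cat >> h.py <<'E'
G0=np.array([.5921,.1336]); YAW=np.radians(4.1)
def g2w(x,y,o=G0,yaw=YAW):
    c,s=np.cos(yaw),np.sin(yaw); return np.array([o[0]+c*x-s*y,o[1]+s*x+c*y])
def w2g(P,o=G0,yaw=YAW):
    c,s=np.cos(yaw),np.sin(yaw); d=P-o; return np.stack([c*d[...,0]+s*d[...,1],-s*d[...,0]+c*d[...,1]],-1)
def plan(xy,z,yaw=YAW):
    s=bot.sense(); r=R.from_quat(s["tool_rot"])
    # tool down, tool y along gauge +y (or -y, nearest)
    best=None
    for sg in (1,-1):
        y=sg*np.array([-np.sin(yaw),np.cos(yaw),0]); zz=np.array([0,0,-1.]); x=np.cross(y,zz)
        t=R.from_matrix(np.stack([x,y,zz],1)); rv=(r.inv()*t).as_rotvec()
        if best is None or np.linalg.norm(rv)<np.linalg.norm(best): best=rv
    sh=r.inv().apply(np.array([*xy,z])-s["tcp_pos"])
    print("tcp",np.round(s["tcp_pos"],4),"F",np.round(s["ft_force"],1),"w",round(float(s["gripper_width"]),4),"t",round(float(s["time"]),2))
    print("row",np.round(sh,4),np.round(best,3)); print("tool axes\n",np.round(r.as_matrix(),3))
E
python3 - <<'E'
from h import *
for n in ["top","side"]:
    W=np.load(n+"1.npz")["W"]; P=W.reshape(-1,3); P=P[~np.isnan(P[:,0])]
    g=w2g(P[:,:2])*1000; z=P[:,2]*1000
    inb=(abs(g[:,0])<140)&(abs(g[:,1])<130)&(z>5)
    print(n,"plate",[np.round(np.percentile(g[inb],q,axis=0),1) for q in (0.5,99.5)])
    for nm,c in (("L",50),("R",-50)):
        m=(abs(g[:,1]-c)<35)&(g[:,0]>-125)&(g[:,0]<25)&(z>26)
        q=g[m]; print(nm,m.sum(),"y",np.round(np.percentile(q[:,1],[1,3,50,97,99]),1),"x",np.round(np.percentile(q[:,0],[.5,1,50,99,99.5]),1))
        b=m&(z>38)&(g[:,0]>-45); q=g[b]; print("  lens",np.round(np.median(q,0),1),(q.max(0)+q.min(0)).round(1)/2,np.median(z[b]))
    m=(abs(P[:,0]-.533)<.12)&(abs(P[:,1]+.257)<.09)&(z>15)&(z<40)
    for yw in (3,4,5,6):
        q=w2g(P[m][:,:2],np.array([.5335,-.2573]),np.radians(yw))*1000
        print("tray",yw,np.round(np.percentile(q,[1,99],axis=0),1).tolist())
plan(g2w(-.083,-.050),.12)
E
```

```text
top plate [array([-122.8, -112.1]), array([125. , 115.8])]
L 798 y [29.7 30.1 51.  72.3 72.7] x [-98.5 -98.3 -39.3  10.9  11.5]
  lens [-16.3  50.8] [-15.    48.45] 48.73934802141733
R 724 y [-68.7 -67.8 -46.8 -26.  -25.2] x [-106.8 -106.5  -42.7    3.4    3.9]
  lens [-23.2 -46.7] [-19.7 -48.1] 45.68158287096602
tray 3 [[-96.3, -66.5], [94.8, 77.3]]
tray 4 [[-95.5, -65.3], [94.7, 76.1]]
tray 5 [[-95.2, -64.9], [95.0, 75.8]]
tray 6 [[-95.5, -65.6], [95.6, 76.9]]
side plate [array([-121.5, -116.2]), array([118.8, 111.3])]
L 710 y [25.  26.1 40.4 69.7 71.4] x [-97.7 -97.5 -57.3  12.3  13. ]
  lens [-17.   44.7] [-13.6   48.35] 47.60002390366458
R 772 y [-72.8 -72.1 -57.  -29.2 -27.8] x [-105.3 -105.1  -66.2    4.     5.4]
  lens [-24.4 -52.3] [-21.6  -51.25] 43.8613425061024
tray 3 [[-95.0, -69.6], [97.2, 72.6]]
tray 4 [[-94.2, -68.3], [96.7, 71.9]]
tray 5 [[-93.9, -67.9], [96.5, 71.9]]
tray 6 [[-94.5, -69.1], [96.8, 72.7]]
tcp [ 0.28   -0.6142  0.2313] F [-1.1  0.   0.1] w 0.0852 t 0.8
row [-0.499   0.533   0.1113] [-0.     0.     0.356]
tool axes
 [[-0.91  -0.415  0.   ]
 [-0.415  0.91  -0.   ]
 [-0.    -0.    -1.   ]]
```

apply_moves(targets=[[[-0.499,0.533,0.05,0,0,0.356],[-0.499,0.533,0.05,0,0,0.356],[-0.499,0.533,0.1,0,0,0.356],[-0.499,0.533,0.1,0,0,0.356],[-0.499,0.533,0.1,0,0,0.356]]], jaw=-1)

```text
time: 1.42
tcp_pos: [0.3793, -0.3188, 0.1949]
tool_rot: [-0.036, 0.999, -0.0, 0.0]
ft_force: [1.1, 0.9, 1.0]
gripper_width: 0.0854
```

Run:
```python
from h import *
plan(g2w(-.085,-.0495),.12)
```

```text
tcp [ 0.3793 -0.3188  0.1949] F [1.1 0.9 1. ] w 0.0854 t 1.43
row [-0.1595  0.3865  0.0748] [-0.001  0.001  0.   ]
tool axes
 [[-0.997 -0.072  0.001]
 [-0.072  0.997 -0.   ]
 [-0.001 -0.001 -1.   ]]
```

apply_moves(targets=[[[-0.16,0.386,0.06,0,0,0],[-0.16,0.386,0.06,0,0,0],[-0.16,0.386,0.06,0,0,0],[-0.16,0.386,0.075,0,0,0],[-0.16,0.386,0.075,0,0,0]]])

```text
time: 2.05
tcp_pos: [0.4767, -0.026, 0.1432]
tool_rot: [-0.036, 0.999, -0.0, 0.001]
ft_force: [1.8, -1.3, 0.4]
gripper_width: 0.0853
```

Run:
```python
from h import *
plan(g2w(-.085,-.0495),.12)
```

```text
tcp [ 0.4767 -0.026   0.1432] F [ 1.8 -1.3  0.4] w 0.0853 t 2.05
row [-0.0415  0.1014  0.0233] [-0.     0.003  0.001]
tool axes
 [[-0.997 -0.072  0.003]
 [-0.072  0.997 -0.   ]
 [-0.003 -0.    -1.   ]]
```

apply_moves(targets=[[[-0.0415,0.1015,0.0235,0,0.003,0],[-0.0415,0.1015,0.0235,0,0.003,0],[-0.0415,0.1015,0.0235,0,0.003,0]]])

```text
time: 2.42
tcp_pos: [0.5116, 0.0811, 0.119]
tool_rot: [-0.038, 0.999, -0.0, -0.0]
ft_force: [0.3, -1.2, -0.4]
gripper_width: 0.0855
```

Run:
```python
from h import *
plan(g2w(-.085,-.0495),.12)
p=cams.snapshot("wrist"); cv2.imwrite("pics/w1.png",p["image"][...,::-1]); print(p["camera_matrix"],p["position"],p["attitude"])
np.savez("w1.npz",im=p["image"],d=p["range_z"],K=p["camera_matrix"],pos=p["position"],att=p["attitude"])
p=cams.snapshot("top"); cv2.imwrite("pics/t2.png",cv2.resize(p["image"][150:370,150:500,::-1],None,fx=2.28,fy=2.28))
```

```text
tcp [0.5116 0.0811 0.119 ] F [ 0.3 -1.2 -0.4] w 0.0855 t 2.42
row [ 0.001  -0.0029 -0.001 ] [-0.001 -0.001  0.004]
tool axes
 [[-0.997 -0.076 -0.001]
 [-0.076  0.997 -0.001]
 [ 0.001 -0.001 -1.   ]]
[[371.64829954   0.         314.49075833]
 [  0.         371.64829954 243.0930611 ]
 [  0.           0.           1.        ]] [0.43307058 0.07579415 0.26209526] [-0.1075745  -0.1150555   0.72366281  0.67193906]
```

View pics/w1.png

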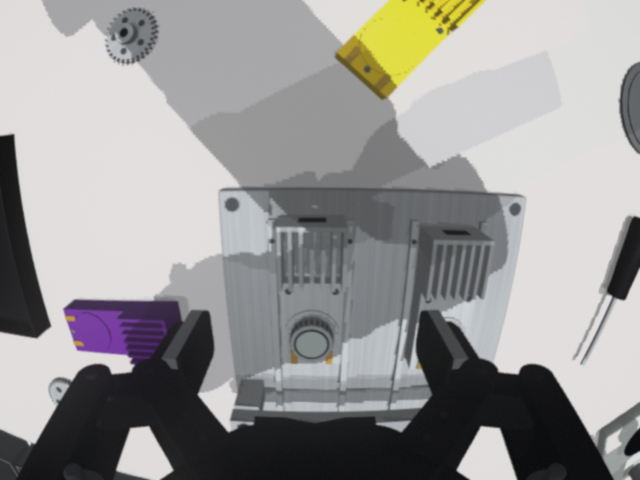

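The wrist view shows module R between the fingers, with its heat sink near (314,250) and lens at (312,340). Module L is at (455,265). I'll project it to refine the positions.

```bash
cat >> h.py <<'E'
def wcloud(d,K,pos,att):
    v,u=np.mgrid[0:480,0:640]; x=u-K[0,2]; y=v-K[1,2]; r=np.hypot(x,y)+1e-9; th=r/K[0,0]
    t=np.tan(th)/r
    P=np.stack([x*t*d,-y*t*d,-d],-1); W=P@R.from_quat(att).as_matrix().T+pos; W[d==0]=np.nan; return W
E
python3 - <<'E'
from h import *
D=np.load("w1.npz"); W=wcloud(D["d"],D["K"],D["pos"],D["att"]); P=W.reshape(-1,3);P=P[~np.isnan(P[:,0])]
g=w2g(P[:,:2])*1000;z=P[:,2]*1000
print("table z",np.median(z[(abs(z)<6)]),"plate",np.median(z[(abs(g[:,1])<20)&(abs(g[:,0])<100)]))
inb=(g[:,0]>-140)&(g[:,0]<0)&(abs(g[:,1])<130)&(z>6)&(z<20)
print("plate",np.round(np.percentile(g[inb],[.5,99.5],axis=0),1).tolist())
for nm,c in (("L",50),("R",-50)):
    m=(abs(g[:,1]-c)<30)&(g[:,0]>-125)&(g[:,0]<25)&(z>26)&(z<56)
    for lo,hi in ((-120,-60),(-50,-28),(-28,10)):
        k=m&(g[:,0]>lo)&(g[:,0]<hi)
        q=g[k]; 
        if len(q): print(nm,lo,len(q),"y",np.round(np.percentile(q[:,1],[1,50,99]),1),"x",np.round(np.percentile(q[:,0],[1,99]),1))
    b=m&(z>42)&(g[:,0]>-45)&(g[:,0]<5); print(" lens",b.sum(),np.round(np.median(g[b],0),1) if b.any() else 0,np.median(z[b]))
# ribs & lane edges : heights on plate between
k=(g[:,0]>-60)&(g[:,0]<-10)&(z>14)&(z<22)
h,e=np.histogram(g[k][:,1],bins=np.arange(-90,30,2)); print(dict(zip(e[:-1].astype(int).tolist(),h.tolist())))
E
```

```text
table z 0.5253653000077407 plate 161.86540765282336
plate [[-119.1, -112.7], [-0.9, 114.4]]
L -120 3667 y [28.7 49.6 72.6] x [-94.6 -60.4]
L -50 1028 y [28.4 52.3 72.2] x [-48.9 -28.3]
L -28 407 y [27.9 32.1 72.5] x [-27.8   9.6]
 lens 0 0 nan
R -120 3184 y [-69.5 -48.5 -26. ] x [-102.6  -60.6]
R -50 2109 y [-69.4 -48.  -26.6] x [-49.7 -28.2]
R -28 2054 y [-69.9 -47.9 -26.6] x [-27.8   7.9]
 lens 1342 [-21.2 -47.9] 46.899447326564186
{-90: 3, -88: 5, -86: 1, -84: 5, -82: 2, -80: 33, -78: 156, -76: 162, -74: 72, -72: 0, -70: 0, -68: 1, -66: 3, -64: 0, -62: 1, -60: 3, -58: 2, -56: 0, -54: 3, -52: 6, -50: 2, -48: 0, -46: 4, -44: 5, -42: 0, -40: 2, -38: 5, -36: 2, -34: 0, -32: 4, -30: 5, -28: 0, -26: 30, -24: 147, -22: 158, -20: 49, -18: 0, -16: 2, -14: 2, -12: 3, -10: 2, -8: 0, -6: 1, -4: 1, -2: 0, 0: 2, 2: 2, 4: 4, 6: 4, 8: 2, 10: 1, 12: 2, 14: 3, 16: 2, 18: 1, 20: 107, 22: 147, 24: 151, 26: 39}
  return _methods._mean(a, axis=axis, dtype=dtype,
  ret = ret.dtype.type(ret / rcount)
```

Run:
```python
from h import *
plan(g2w(-.0835,-.0485),.020)
```

```text
tcp [0.5106 0.0786 0.1195] F [-0.5 -0.9 -0.2] w 0.0854 t 2.52
row [-0.0018  0.0006  0.0995] [-0.001 -0.001  0.002]
tool axes
 [[-0.997 -0.073 -0.001]
 [-0.073  0.997 -0.001]
 [ 0.001 -0.001 -1.   ]]
```

apply_moves(targets=[[[-0.002,0.0005,0.05,-0.001,-0.001,0.002],[-0.002,0.0005,0.075,-0.001,-0.001,0.002],[-0.002,0.0005,0.09,-0.001,-0.001,0.002],[-0.002,0.0005,0.0995,-0.001,-0.001,0.002],[-0.002,0.0005,0.0995,-0.001,-0.001,0.002]]])

```text
time: 3.15
tcp_pos: [0.5125, 0.0789, 0.0201]
tool_rot: [-0.036, 0.999, 0.0, -0.0]
ft_force: [0.4, -0.1, 0.4]
gripper_width: 0.0854
```

Run:
```python
from h import *
plan(g2w(-.0835,-.0485),.020)
p=cams.snapshot("wrist"); cv2.imwrite("pics/w2.png",p["image"][...,::-1])
```

```text
tcp [0.5125 0.0789 0.0201] F [ 0.4 -0.1  0.4] w 0.0854 t 3.15
row [0.0002 0.0004 0.0001] [ 0.    -0.    -0.001]
tool axes
 [[-0.997 -0.071 -0.   ]
 [-0.071  0.997  0.   ]
 [ 0.     0.    -1.   ]]
```

View pics/w2.png

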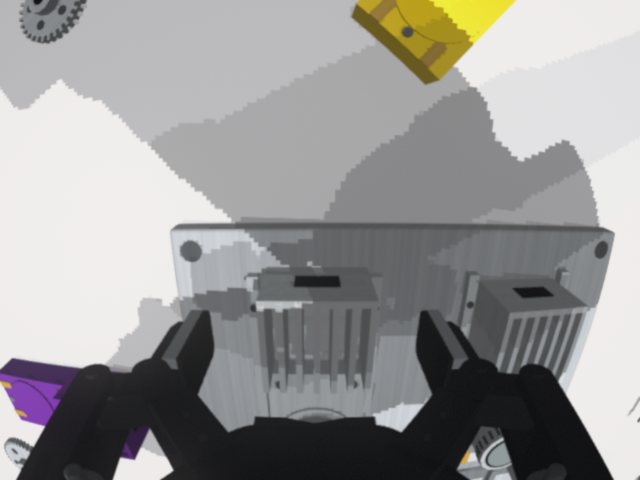

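The module sits centred between the fingers (block at columns 257–378, finger edges at 210 and 420). Closing the gripper.

apply_moves(targets=[[[0,0,0,0,0,0],[0,0,0,0,0,0],[0,0,0,0,0,0],[0,0,0,0,0,0],[0,0,0,0,0,0]]], jaw=1)

```text
time: 3.82
tcp_pos: [0.5134, 0.0795, 0.0214]
tool_rot: [-0.036, 0.999, 0.001, 0.001]
ft_force: [-2.0, -0.2, 6.2]
gripper_width: 0.0428
```

Run:
```python
from h import *
plan(g2w(-.0385,-.0485),.020)
```

```text
tcp [0.5134 0.0795 0.0214] F [-2.  -0.2  6.2] w 0.0428 t 3.83
row [-0.0438 -0.0001  0.0015] [0.001 0.002 0.   ]
tool axes
 [[-0.997 -0.072  0.002]
 [-0.072  0.997  0.001]
 [-0.002  0.001 -1.   ]]
```

apply_moves(targets=[[[-0.007,0,0,0,0,0],[-0.015,0,0,0,0,0],[-0.023,0,0,0,0,0],[-0.03,0,0,0,0,0],[-0.033,0,0,0,0,0]]])

```text
time: 4.45
tcp_pos: [0.5468, 0.0818, 0.0214]
tool_rot: [-0.036, 0.999, 0.0, 0.001]
ft_force: [-2.1, -0.2, 3.0]
gripper_width: 0.043
```

Run:
```python
from h import *
plan(g2w(-.0385,-.0485),.020)
print(w2g(bot.sense()["tcp_pos"][:2]))
```

```text
tcp [0.5468 0.0818 0.0214] F [-2.1 -0.2  3. ] w 0.043 t 4.45
row [-0.0104 -0.0001  0.0015] [0.001 0.002 0.   ]
tool axes
 [[-0.997 -0.072  0.002]
 [-0.072  0.997  0.001]
 [-0.002  0.001 -1.   ]]
[-0.04888297 -0.0484501 ]
```

apply_moves(targets=[[[-0.002,0,0,0,0,0],[-0.004,0,0,0,0,0],[-0.005,0,0,0,0,0],[-0.006,0,0,0,0,0]]])

```text
time: 4.95
tcp_pos: [0.5527, 0.0822, 0.0214]
tool_rot: [-0.036, 0.999, 0.0, 0.001]
ft_force: [-1.9, 0.8, 2.3]
gripper_width: 0.0427
```

apply_moves(targets=[[[-0.001,0,0,0,0,0],[-0.002,0,0,0,0,0],[-0.003,0,0,0,0,0]]])

```text
time: 5.32
tcp_pos: [0.5557, 0.0824, 0.0214]
tool_rot: [-0.036, 0.999, 0.0, 0.001]
ft_force: [-1.9, -0.2, 1.5]
gripper_width: 0.0428
```

apply_moves(targets=[[[-0.001,0,0,0,0,0],[-0.002,0,0,0,0,0],[-0.003,0,0,0,0,0]]])

```text
time: 5.7
tcp_pos: [0.5588, 0.0826, 0.0214]
tool_rot: [-0.036, 0.999, 0.0, 0.001]
ft_force: [-1.4, 0.2, 0.9]
gripper_width: 0.0432
```

apply_moves(targets=[[[-0.001,0,0,0,0,0],[-0.002,0,0,0,0,0],[-0.003,0,0,0,0,0]]])

```text
time: 6.08
tcp_pos: [0.5619, 0.0829, 0.0214]
tool_rot: [-0.036, 0.999, 0.0, 0.001]
ft_force: [-1.3, 0.1, 0.8]
gripper_width: 0.0431
```

apply_moves(targets=[[[-0.001,0,0,0,0,0],[-0.002,0,0,0,0,0],[-0.003,0,0,0,0,0]]])

```text
time: 6.45
tcp_pos: [0.565, 0.0831, 0.0214]
tool_rot: [-0.036, 0.999, 0.0, 0.001]
ft_force: [-1.6, -0.5, 1.7]
gripper_width: 0.0428
```

apply_moves(targets=[[[-0.001,0,0,0,0,0],[-0.002,0,0,0,0,0],[-0.003,0,0,0,0,0]]])

```text
time: 6.82
tcp_pos: [0.568, 0.0833, 0.0214]
tool_rot: [-0.036, 0.999, 0.0, 0.001]
ft_force: [-2.4, 0.3, 1.6]
gripper_width: 0.0427
```

Run:
```python
from h import *
print(w2g(bot.sense()["tcp_pos"][:2]))
p=cams.snapshot("side"); cv2.imwrite("pics/s3.png",cv2.resize(p["image"][150:310,200:420,::-1],None,fx=3.5,fy=3.5))
```

```text
[-0.02764347 -0.04846521]
```

View pics/s3.png

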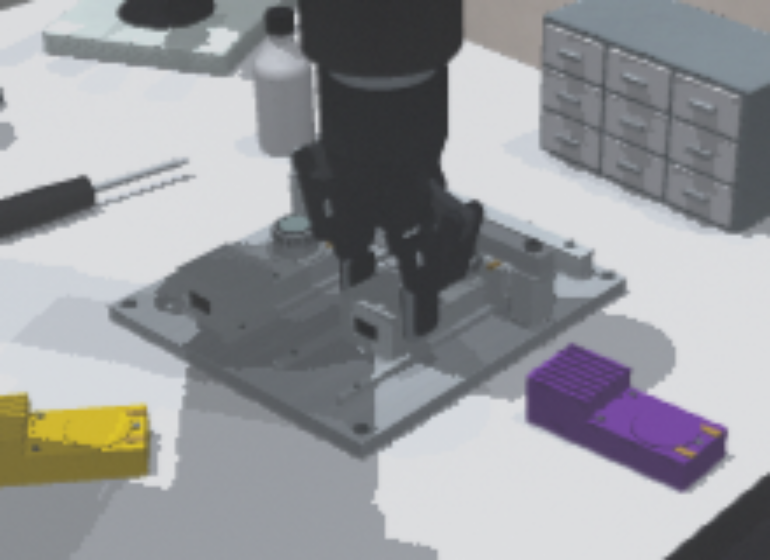

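The module's nose is past the bar, and the force is only the ~2 N of sliding friction, so this one clears. Moving on toward the stop.

apply_moves(targets=[[[-0.007,0,0,0,0,0],[-0.014,0,0,0,0,0],[-0.021,0,0,0,0,0],[-0.027,0,0,0,0,0],[-0.03,0,0,0,0,0]]])

```text
time: 7.5
tcp_pos: [0.5985, 0.0855, 0.0214]
tool_rot: [-0.036, 0.999, 0.0, 0.001]
ft_force: [-2.9, 1.4, 2.0]
gripper_width: 0.0429
```

apply_moves(targets=[[[-0.0015,0,0,0,0,0],[-0.003,0,0,0,0,0],[-0.004,0,0,0,0,0],[-0.004,0,0,0,0,0]]])

```text
time: 8.0
tcp_pos: [0.6026, 0.0858, 0.0214]
tool_rot: [-0.036, 0.999, 0.0, 0.001]
ft_force: [-0.7, -0.1, 0.7]
gripper_width: 0.0432
```

apply_moves(targets=[[[-0.001,0,0,0,0,0],[-0.002,0,0,0,0,0],[-0.002,0,0,0,0,0]]])

```text
time: 8.38
tcp_pos: [0.6047, 0.086, 0.0214]
tool_rot: [-0.036, 0.999, 0.0, 0.001]
ft_force: [-1.4, -0.2, 0.8]
gripper_width: 0.0429
```

apply_moves(targets=[[[-0.0005,0,0,0,0,0],[-0.001,0,0,0,0,0],[-0.001,0,0,0,0,0]]])

```text
time: 8.75
tcp_pos: [0.6058, 0.086, 0.0215]
tool_rot: [-0.036, 0.999, 0.0, 0.001]
ft_force: [-0.7, -0.4, 1.4]
gripper_width: 0.0428
```

apply_moves(targets=[[[-0.0005,0,0,0,0,0],[-0.001,0,0,0,0,0],[-0.001,0,0,0,0,0]]])

```text
time: 9.12
tcp_pos: [0.6069, 0.0861, 0.0214]
tool_rot: [-0.036, 0.999, 0.001, 0.001]
ft_force: [-1.5, -0.4, 1.0]
gripper_width: 0.0428
```

apply_moves(targets=[[[-0.0005,0,0,0,0,0],[-0.001,0,0,0,0,0],[-0.001,0,0,0,0,0]]])

```text
time: 9.5
tcp_pos: [0.608, 0.0862, 0.0215]
tool_rot: [-0.036, 0.999, 0.001, 0.001]
ft_force: [-0.9, 0.2, 0.5]
gripper_width: 0.0427
```

apply_moves(targets=[[[-0.0005,0,0,0,0,0],[-0.001,0,0,0,0,0],[-0.001,0,0,0,0,0]]])

```text
time: 9.88
tcp_pos: [0.609, 0.0862, 0.0215]
tool_rot: [-0.036, 0.999, 0.001, 0.001]
ft_force: [-1.3, -1.0, 1.1]
gripper_width: 0.0428
```

apply_moves(targets=[[[-0.0005,0,0,0,0,0],[-0.001,0,0,0,0,0],[-0.001,0,0,0,0,0]]])

```text
time: 10.25
tcp_pos: [0.6102, 0.0863, 0.0215]
tool_rot: [-0.036, 0.999, 0.001, 0.001]
ft_force: [-1.2, -0.1, 1.0]
gripper_width: 0.043
```

apply_moves(targets=[[[-0.0005,0,0,0,0,0],[-0.001,0,0,0,0,0],[-0.001,0,0,0,0,0]]])

```text
time: 10.62
tcp_pos: [0.6107, 0.0863, 0.0214]
tool_rot: [-0.036, 0.999, 0.0, 0.001]
ft_force: [-3.8, 0.0, 3.9]
gripper_width: 0.0427
```

apply_moves(targets=[[[-0.0005,0,0,0,0,0],[-0.001,0,0,0,0,0],[-0.001,0,0,0,0,0]]])

```text
time: 11.0
tcp_pos: [0.6107, 0.0864, 0.0215]
tool_rot: [-0.036, 0.999, 0.0, 0.0]
ft_force: [-7.2, 1.3, 6.5]
gripper_width: 0.0431
```

Run:
```python
from h import *
print(bot.sense()["ft_force"],w2g(bot.sense()["tcp_pos"][:2]))
p=cams.snapshot("top"); cv2.imwrite("pics/t4.png",cv2.resize(p["image"][160:300,220:345,::-1],None,fx=4.2,fy=4.2))
```

```text
[-7.20906346  1.2910781   6.4832653 ] [ 0.01518941 -0.04845239]
```

View pics/t4.png

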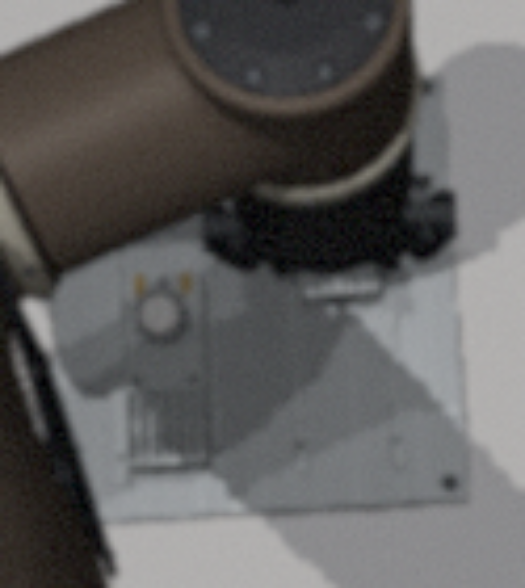

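The module stopped moving and the force rose to 7 N, so its nose is on the stop. Relaxing, then releasing and lifting.

apply_moves(targets=[[[0,0,0,0,0,0],[0,0,0,0,0,0]]])

```text
time: 11.3
tcp_pos: [0.6107, 0.0864, 0.0215]
tool_rot: [-0.036, 0.999, 0.0, 0.0]
ft_force: [-4.4, 0.1, 2.1]
gripper_width: 0.0427
```

apply_moves(targets=[[[0,0,0,0,0,0],[0,0,0,0,0,0],[0,0,0,0,0,0],[0,0,-0.02,0,0,0],[0,0,-0.06,0,0,0]]], jaw=-0.6)

```text
time: 11.92
tcp_pos: [0.6096, 0.0859, 0.0804]
tool_rot: [-0.036, 0.999, -0.0, -0.002]
ft_force: [0.7, 1.3, -0.1]
gripper_width: 0.0681
```

apply_moves(targets=[[[0.03,0,-0.05,0,0,0],[0.06,0.03,-0.05,0,0,0],[0.095,0.06,-0.05,0,0,0],[0.095,0.1,-0.05,0,0,0],[0.095,0.1,-0.05,0,0,0]]], jaw=-1)

```text
time: 12.55
tcp_pos: [0.508, 0.1812, 0.1312]
tool_rot: [-0.037, 0.999, 0.0, -0.001]
ft_force: [0.1, -0.5, -0.7]
gripper_width: 0.0855
```

Run:
```python
from h import *
plan(g2w(-.0775,.0505),.020)
p=cams.snapshot("wrist"); cv2.imwrite("pics/w5.png",p["image"][...,::-1])
W=wcloud(p["range_z"],np.array(p["camera_matrix"]),np.array(p["position"]),p["attitude"]);P=W.reshape(-1,3);P=P[~np.isnan(P[:,0])]
g=w2g(P[:,:2])*1000;z=P[:,2]*1000
for nm,c in (("L",50),):
    m=(abs(g[:,1]-c)<30)&(g[:,0]>-125)&(g[:,0]<25)&(z>26)&(z<56)
    for lo,hi in ((-120,-60),(-50,-28),(-28,10)):
        k=m&(g[:,0]>lo)&(g[:,0]<hi); q=g[k]
        if len(q): print(nm,lo,len(q),"y",np.round(np.percentile(q[:,1],[1,50,99]),1),"x",np.round(np.percentile(q[:,0],[1,99]),1))
    b=m&(z>42)&(g[:,0]>-45)&(g[:,0]<5); print(" lens",b.sum(),np.round(np.median(g[b],0),1),np.median(z[b]))
    k=(g[:,0]>-60)&(g[:,0]<-10)&(z>14)&(z<22)
    for a,b in((15,30),(70,85)):
        q=g[k&(g[:,1]>a)&(g[:,1]<b)][:,1]; print("rib",len(q),q.mean())
```

```text
tcp [0.508  0.1812 0.1312] F [ 0.1 -0.5 -0.7] w 0.0855 t 12.55
row [-0.0032 -0.003   0.1112] [ 0.    -0.002  0.002]
tool axes
 [[-0.997 -0.074 -0.002]
 [-0.074  0.997  0.   ]
 [ 0.002  0.    -1.   ]]
L -120 2484 y [29.5 50.3 72.8] x [-94.9 -60.5]
L -50 1472 y [29.2 50.6 72.4] x [-49.6 -28.2]
L -28 2562 y [29.  50.7 72. ] x [-27.7   8.9]
 lens 1353 [-14.6  50.7] 50.78401093141899
rib 373 23.994600611474894
rib 396 78.09863430091549
```

View pics/w5.png

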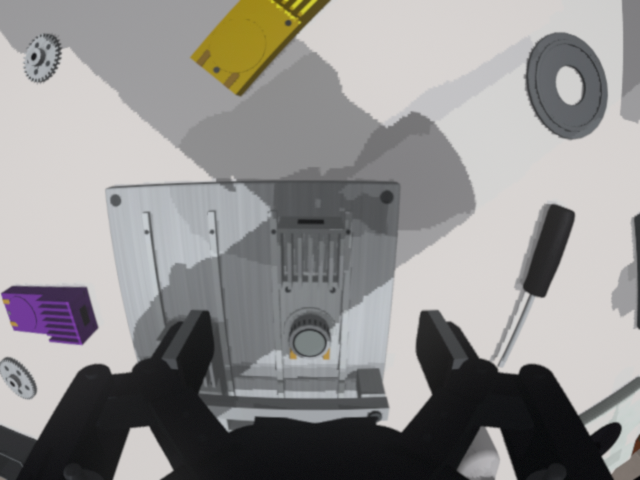

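apply_moves(targets=[[[-0.0035,-0.003,0.05,0,-0.002,0.002],[-0.0035,-0.003,0.085,0,-0.002,0.002],[-0.0035,-0.003,0.1,0,-0.002,0.002],[-0.0035,-0.003,0.111,0,-0.002,0.002],[-0.0035,-0.003,0.111,0,-0.002,0.002]]])

```text
time: 13.22
tcp_pos: [0.5115, 0.1771, 0.0199]
tool_rot: [-0.035, 0.999, -0.0, -0.0]
ft_force: [0.5, 0.1, 1.1]
gripper_width: 0.0855
```

apply_moves(targets=[[[0,0,0,0,0,0],[0,0,0,0,0,0],[0,0,0,0,0,0],[0,0,0,0,0,0],[0,0,0,0,0,0]]], jaw=1)

```text
time: 13.85
tcp_pos: [0.5122, 0.1777, 0.021]
tool_rot: [-0.036, 0.999, 0.0, 0.001]
ft_force: [-0.4, 0.6, 6.5]
gripper_width: 0.043
```

Run:
```python
from h import *
plan(g2w(-.0385,.0505),.020)
print(w2g(bot.sense()["tcp_pos"][:2]))
```

```text
tcp [0.5122 0.1777 0.021 ] F [-0.4  0.6  6.5] w 0.043 t 13.85
row [-0.038   0.0008  0.0011] [ 0.001  0.001 -0.   ]
tool axes
 [[-0.997 -0.071  0.001]
 [-0.071  0.997  0.001]
 [-0.001  0.001 -1.   ]]
[-0.07655024  0.04968363]
```

apply_moves(targets=[[[-0.007,0,0,0,0,0],[-0.014,0,0,0,0,0],[-0.02,0,0,0,0,0],[-0.026,0,0,0,0,0],[-0.028,0,0,0,0,0]]])

```text
time: 14.48
tcp_pos: [0.5406, 0.1797, 0.0211]
tool_rot: [-0.036, 0.999, 0.0, 0.001]
ft_force: [-2.4, -0.7, 2.5]
gripper_width: 0.0428
```

apply_moves(targets=[[[-0.001,0,0,0,0,0],[-0.002,0,0,0,0,0],[-0.003,0,0,0,0,0],[-0.003,0,0,0,0,0]]])

```text
time: 14.98
tcp_pos: [0.5436, 0.1799, 0.0211]
tool_rot: [-0.036, 0.999, 0.0, 0.001]
ft_force: [-1.2, -0.5, 1.6]
gripper_width: 0.0429
```

apply_moves(targets=[[[-0.0005,0,0,0,0,0],[-0.001,0,0,0,0,0],[-0.0015,0,0,0,0,0],[-0.002,0,0,0,0,0]]])

```text
time: 15.48
tcp_pos: [0.5457, 0.1801, 0.0211]
tool_rot: [-0.036, 0.999, 0.0, 0.001]
ft_force: [-2.0, 0.1, 1.1]
gripper_width: 0.0428
```

apply_moves(targets=[[[-0.0005,0,0,0,0,0],[-0.001,0,0,0,0,0],[-0.001,0,0,0,0,0]]])

```text
time: 15.85
tcp_pos: [0.5468, 0.1802, 0.0211]
tool_rot: [-0.036, 0.999, 0.0, 0.001]
ft_force: [-1.7, -0.3, 1.2]
gripper_width: 0.0432
```

apply_moves(targets=[[[-0.0005,0,0,0,0,0],[-0.001,0,0,0,0,0],[-0.001,0,0,0,0,0]]])

```text
time: 16.23
tcp_pos: [0.5478, 0.1802, 0.0211]
tool_rot: [-0.036, 0.999, 0.0, 0.001]
ft_force: [-1.2, -0.4, 1.6]
gripper_width: 0.0433
```

apply_moves(targets=[[[-0.0005,0,0,0,0,0],[-0.001,0,0,0,0,0],[-0.001,0,0,0,0,0]]])

```text
time: 16.6
tcp_pos: [0.5489, 0.1803, 0.0211]
tool_rot: [-0.036, 0.999, 0.0, 0.001]
ft_force: [-0.8, 0.3, 0.6]
gripper_width: 0.0431
```

apply_moves(targets=[[[-0.0005,0,0,0,0,0],[-0.001,0,0,0,0,0],[-0.001,0,0,0,0,0]]])

```text
time: 16.98
tcp_pos: [0.55, 0.1804, 0.0211]
tool_rot: [-0.036, 0.999, 0.0, 0.001]
ft_force: [-1.5, -0.5, 1.5]
gripper_width: 0.0427
```

apply_moves(targets=[[[-0.0005,0,0,0,0,0],[-0.001,0,0,0,0,0],[-0.001,0,0,0,0,0]]])

```text
time: 17.35
tcp_pos: [0.5511, 0.1805, 0.0211]
tool_rot: [-0.036, 0.999, 0.0, 0.001]
ft_force: [-1.8, -0.7, 0.5]
gripper_width: 0.0429
```

apply_moves(targets=[[[-0.0005,0,0,0,0,0],[-0.001,0,0,0,0,0],[-0.001,0,0,0,0,0]]])

```text
time: 17.73
tcp_pos: [0.5521, 0.1805, 0.0211]
tool_rot: [-0.036, 0.999, 0.0, 0.001]
ft_force: [-1.4, -0.5, 0.9]
gripper_width: 0.043
```

apply_moves(targets=[[[-0.0005,0,0,0,0,0],[-0.001,0,0,0,0,0],[-0.001,0,0,0,0,0]]])

```text
time: 18.1
tcp_pos: [0.5531, 0.1806, 0.0211]
tool_rot: [-0.036, 0.999, 0.0, 0.001]
ft_force: [-1.2, 0.6, 2.3]
gripper_width: 0.0432
```

apply_moves(targets=[[[-0.0005,0,0,0,0,0],[-0.001,0,0,0,0,0],[-0.001,0,0,0,0,0]]])

```text
time: 18.48
tcp_pos: [0.5538, 0.1806, 0.0211]
tool_rot: [-0.036, 0.999, 0.0, 0.001]
ft_force: [-4.4, 0.0, 4.4]
gripper_width: 0.043
```

apply_moves(targets=[[[-0.0005,0,0,0,0,0],[-0.001,0,0,0,0,0],[-0.001,0,0,0,0,0]]])

```text
time: 18.85
tcp_pos: [0.5544, 0.1805, 0.0211]
tool_rot: [-0.036, 0.999, 0.0, 0.0]
ft_force: [-5.0, 0.6, 5.2]
gripper_width: 0.0427
```

Run:
```python
from h import *
print(bot.sense()["ft_force"],w2g(bot.sense()["tcp_pos"][:2]))
```

```text
[-4.95173043  0.5601113   5.15555982] [-0.03420931  0.0494718 ]
```

apply_moves(targets=[[[-0.0005,0,0,0,0,0],[-0.001,0,0,0,0,0],[-0.001,0,0,0,0,0]]])

```text
time: 19.23
tcp_pos: [0.5547, 0.1804, 0.0211]
tool_rot: [-0.036, 0.999, 0.0, -0.0]
ft_force: [-7.0, 0.4, 7.0]
gripper_width: 0.0424
```

Run:
```python
from h import *
print(bot.sense()["ft_force"],w2g(bot.sense()["tcp_pos"][:2]))
p=cams.snapshot("wrist"); cv2.imwrite("pics/w6.png",p["image"][...,::-1])
p=cams.snapshot("side"); cv2.imwrite("pics/s6.png",cv2.resize(p["image"][150:310,200:420,::-1],None,fx=3.5,fy=3.5))
```

```text
[-7.0042667   0.41511655  7.04125836] [-0.03394447  0.04933186]
```

View pics/s6.png

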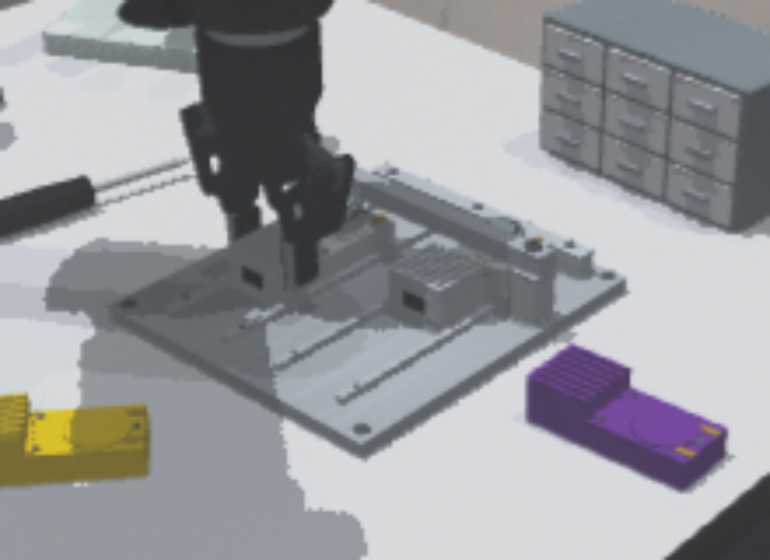

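View pics/w6.png

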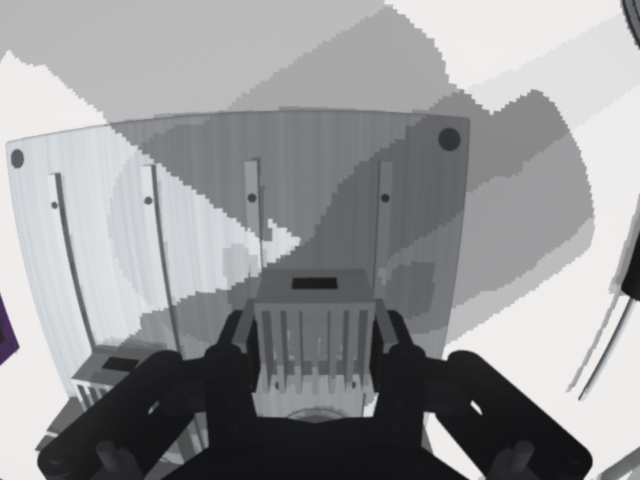

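The lens catches at 7 N, 4.3 mm beyond nominal. The stop contact was off by a similar 3.7 mm, so the two agree. Module R rests at the stop with its lens past the bar. Backing out and lifting.

apply_moves(targets=[[[0.004,0,0,0,0,0],[0.012,0,0,0,0,0],[0.022,0,0,0,0,0],[0.032,0,0,0,0,0],[0.036,0,0,0,0,0]]])

```text
time: 19.95
tcp_pos: [0.5178, 0.1777, 0.0211]
tool_rot: [-0.036, 0.999, 0.0, -0.0]
ft_force: [-0.4, -0.4, -2.4]
gripper_width: 0.0429
```

apply_moves(targets=[[[0,0,-0.01,0,0,0],[0,0,-0.03,0,0,0],[0,0,-0.06,0,0,0],[0,0,-0.09,0,0,0],[0,0,-0.1,0,0,0]]])

```text
time: 20.58
tcp_pos: [0.5187, 0.1782, 0.1232]
tool_rot: [-0.036, 0.999, 0.001, 0.001]
ft_force: [-0.0, -0.6, -2.7]
gripper_width: 0.0426
```

Run:
```python
from h import *
T=np.array([.533,-.2545]); yw=np.radians(5)
plan(g2w(-.033,0,T,yw),.121,yw)
p=cams.snapshot("wrist"); cv2.imwrite("pics/w7.png",p["image"][...,::-1])
p=cams.snapshot("side"); cv2.imwrite("pics/s7.png",p["image"][...,::-1])
```

```text
tcp [0.5187 0.1782 0.1232] F [-0.  -0.6 -2.7] w 0.0426 t 20.57
row [ 0.0496 -0.4331  0.0014] [ 0.002  0.002 -0.016]
tool axes
 [[-0.997 -0.071  0.002]
 [-0.071  0.997  0.002]
 [-0.002  0.002 -1.   ]]
```

View pics/s7.png

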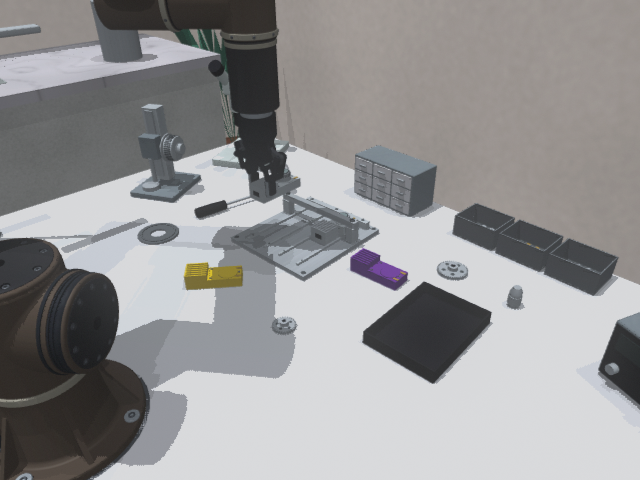

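View pics/w7.png

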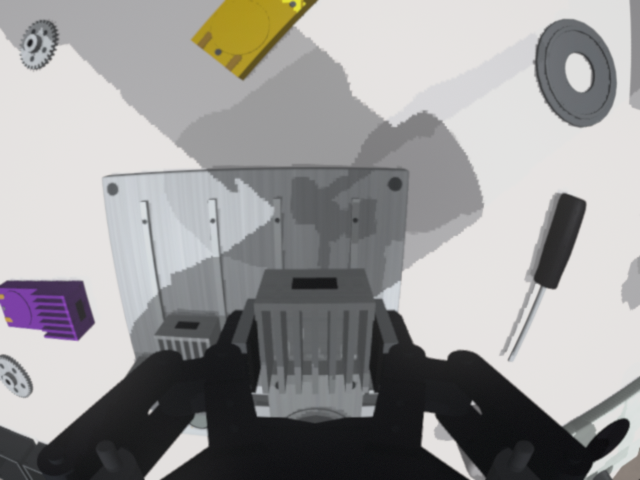

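apply_moves(targets=[[[0.006,-0.04,0,0,0,0],[0.012,-0.085,0,0,0,-0.005],[0.018,-0.13,0,0,0,-0.01],[0.024,-0.175,0,0,0,-0.016],[0.03,-0.22,0,0,0,-0.016]]])

```text
time: 21.3
tcp_pos: [0.5027, -0.0452, 0.1202]
tool_rot: [-0.044, 0.999, 0.0, -0.001]
ft_force: [-0.2, -1.2, -3.3]
gripper_width: 0.043
```

apply_moves(targets=[[[0.005,-0.045,0,0,0,0],[0.01,-0.09,0,0,0,0],[0.015,-0.135,0,0,0,0],[0.02,-0.18,0,0,0,0],[0.02,-0.2,0,0,0,0]]])

```text
time: 21.92
tcp_pos: [0.4988, -0.2481, 0.1181]
tool_rot: [-0.042, 0.999, 0.001, -0.003]
ft_force: [0.8, 0.4, -3.1]
gripper_width: 0.043
```

Run:
```python
from h import *
T=np.array([.533,-.2545]); yw=np.radians(5)
plan(g2w(-.033,0,T,yw),.06,yw)
```

```text
tcp [ 0.4988 -0.2481  0.1181] F [ 0.8  0.4 -3.1] w 0.043 t 21.93
row [-0.0009 -0.0095  0.0581] [ 0.002 -0.005 -0.002]
tool axes
 [[-0.996 -0.085 -0.005]
 [-0.085  0.996  0.001]
 [ 0.005  0.002 -1.   ]]
```

apply_moves(targets=[[[-0.001,-0.0095,0,0.002,-0.005,-0.002],[-0.001,-0.0095,0.02,0.002,-0.005,-0.002],[-0.001,-0.0095,0.045,0.002,-0.005,-0.002],[-0.001,-0.0095,0.06,0.002,-0.005,-0.002],[-0.001,-0.0095,0.06,0.002,-0.005,-0.002]]])

```text
time: 22.55
tcp_pos: [0.4993, -0.2568, 0.0567]
tool_rot: [-0.044, 0.999, 0.0, -0.002]
ft_force: [0.1, -0.5, -2.2]
gripper_width: 0.0431
```

Run:
```python
from h import *
T=np.array([.533,-.2545]); yw=np.radians(5)
plan(g2w(-.033,0,T,yw),.0145,yw)
p=cams.snapshot("wrist"); cv2.imwrite("pics/w8.png",p["image"][...,::-1])
p=cams.snapshot("side"); cv2.imwrite("pics/s8.png",cv2.resize(p["image"][200:420,300:560,::-1],None,fx=2.7,fy=2.7))
```

```text
tcp [ 0.4993 -0.2568  0.0567] F [ 0.1 -0.5 -2.2] w 0.0431 t 22.55
row [-0.0009 -0.0007  0.0422] [ 0.001 -0.003  0.   ]
tool axes
 [[-0.996 -0.087 -0.003]
 [-0.087  0.996  0.   ]
 [ 0.003  0.001 -1.   ]]
```

View pics/s8.png

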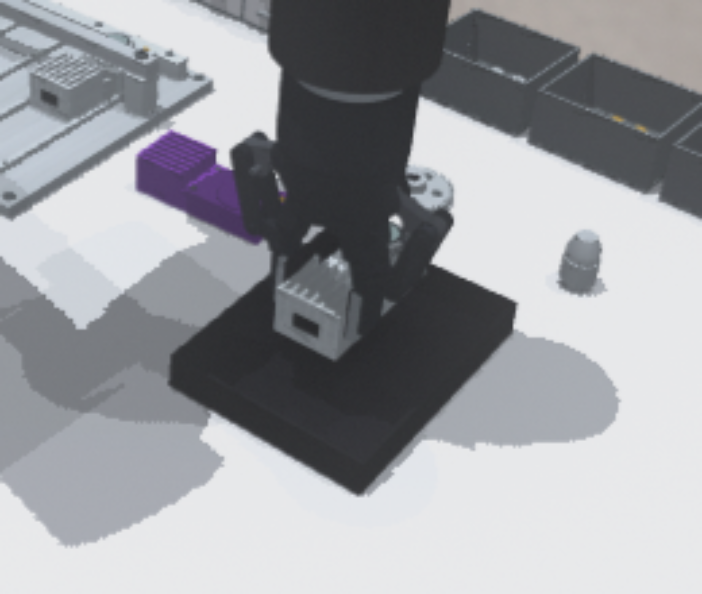

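View pics/w8.png

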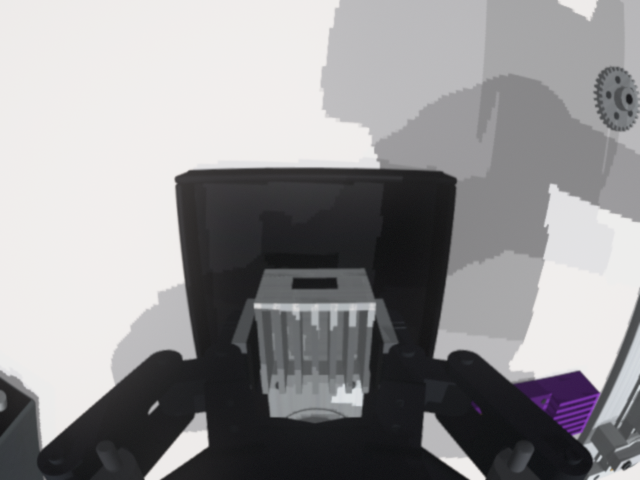

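The module is centred over the tray. Lowering it.

apply_moves(targets=[[[-0.001,-0.001,0.01,0,-0.003,0],[-0.001,-0.001,0.022,0,-0.003,0],[-0.001,-0.001,0.032,0,-0.003,0],[-0.001,-0.001,0.038,0,-0.003,0],[-0.001,-0.001,0.04,0,-0.003,0]]])

```text
time: 23.28
tcp_pos: [0.5015, -0.2581, 0.0178]
tool_rot: [-0.044, 0.999, -0.0, 0.001]
ft_force: [-0.1, -0.1, -2.9]
gripper_width: 0.0426
```

apply_moves(targets=[[[0,0,0.001,0,0,0],[0,0,0.0015,0,0,0],[0,0,0.002,0,0,0]]])

```text
time: 23.65
tcp_pos: [0.5017, -0.2582, 0.0161]
tool_rot: [-0.044, 0.999, -0.0, 0.001]
ft_force: [0.1, -0.3, -3.6]
gripper_width: 0.0426
```

apply_moves(targets=[[[0,0,0.0005,0,0,0],[0,0,0.001,0,0,0],[0,0,0.001,0,0,0]]])

```text
time: 24.02
tcp_pos: [0.5017, -0.2582, 0.0151]
tool_rot: [-0.044, 0.999, -0.0, 0.001]
ft_force: [0.3, 0.8, -3.0]
gripper_width: 0.0429
```

apply_moves(targets=[[[0,0,0.0005,0,0,0],[0,0,0.001,0,0,0],[0,0,0.0015,0,0,0]]])

```text
time: 24.4
tcp_pos: [0.5017, -0.2582, 0.0135]
tool_rot: [-0.044, 0.999, -0.0, 0.001]
ft_force: [0.2, -0.1, -2.9]
gripper_width: 0.0431
```

apply_moves(targets=[[[0,0,0.0005,0,0,0],[0,0,0.001,0,0,0],[0,0,0.001,0,0,0]]])

```text
time: 24.78
tcp_pos: [0.5017, -0.2582, 0.0131]
tool_rot: [-0.044, 0.999, -0.0, 0.001]
ft_force: [-2.7, 1.2, 5.3]
gripper_width: 0.0429
```

The floor touches at TCP 0.0131, exactly as expected. Opening a little and lifting away.

apply_moves(targets=[[[0,0,0,0,0,0],[0,0,0,0,0,0],[0,0,0,0,0,0],[0,0,0,0,0,0]]], jaw=-0.4)

```text
time: 25.28
tcp_pos: [0.5018, -0.2582, 0.013]
tool_rot: [-0.044, 0.999, -0.0, 0.001]
ft_force: [0.4, -0.4, -0.1]
gripper_width: 0.0596
```

apply_moves(targets=[[[0,0,-0.02,0,0,0],[0,0,-0.06,0,0,0],[0,0,-0.11,0,0,0],[0,0,-0.16,0,0,0],[0,0,-0.16,0,0,0]]])

```text
time: 25.9
tcp_pos: [0.5038, -0.2589, 0.1776]
tool_rot: [-0.044, 0.999, -0.001, 0.005]
ft_force: [0.6, -1.0, -0.5]
gripper_width: 0.0601
```

Run:
```python
from h import *
plan(g2w(-.033,0),.2)
for n in ("wrist","side","top"):
    p=cams.snapshot(n); cv2.imwrite(f"pics/{n}9.png",p["image"][...,::-1])
    W=wcloud(p["range_z"],np.array(p["camera_matrix"]),np.array(p["position"]),p["attitude"]) if n=="wrist" else cloud(p)
    P=W.reshape(-1,3);P=P[~np.isnan(P[:,0])]
    q=w2g(P[:,:2],np.array([.533,-.2545]),np.radians(5))*1000; z=P[:,2]*1000
    m=(abs(q[:,0])<85)&(abs(q[:,1])<60)&(z>18)&(z<60)
    if m.sum()>20: print(n,"tray module",m.sum(),np.round(np.percentile(q[m],[1,99],axis=0),1).tolist(),np.percentile(z[m],[5,50,95]).round(1))
    g=w2g(P[:,:2])*1000
    m=(abs(g[:,1]+49)<30)&(g[:,0]>-60)&(g[:,0]<105)&(z>25)&(z<56)
    if m.sum()>20: print(n,"R",np.round(np.percentile(g[m],[1,99],axis=0),1).tolist())
```

```text
tcp [ 0.5038 -0.2589  0.1776] F [ 0.6 -1.  -0.5] w 0.0601 t 25.9
row [-0.0899  0.3836 -0.0227] [-0.003  0.011  0.017]
tool axes
 [[-0.996 -0.088  0.011]
 [-0.088  0.996 -0.002]
 [-0.011 -0.003 -1.   ]]
wrist tray module 5240 [[-48.9, -22.2], [60.1, 21.3]] [23.4 28.1 43.3]
wrist R [[-4.4, -72.2], [103.2, -26.3]]
side tray module 1308 [[-52.0, -24.4], [56.3, 19.8]] [20.6 30.8 41.4]
side R [[-7.3, -75.8], [103.2, -24.4]]
top tray module 601 [[-53.2, -21.0], [53.2, 23.6]] [20.2 31.1 42.6]
top R [[-9.1, -74.7], [104.2, -25.1]]
```

View pics/wrist9.png

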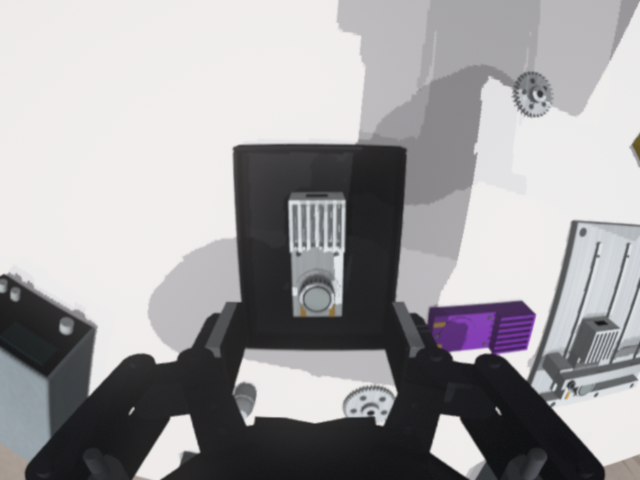

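View pics/top9.png

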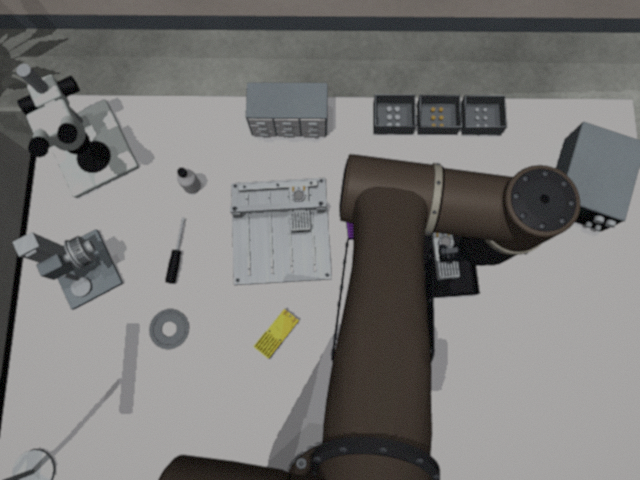

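View pics/side9.png

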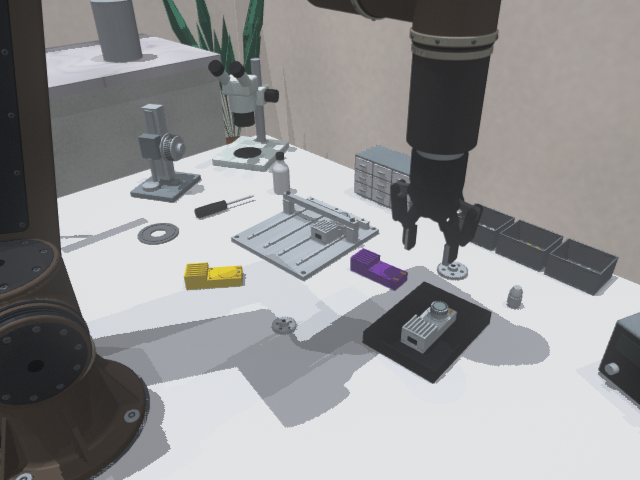

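The reject module lies flat and centred in the tray, and the bystanders look unmoved. There is time left, so I'll check the nose-to-stop gap from above.

Run:
```python
from h import *
p=cams.snapshot("top"); im=p["image"]
cv2.imwrite("pics/t10.png",cv2.resize(im[170:250,225:340,::-1],None,fx=6.5,fy=6.5,interpolation=cv2.INTER_CUBIC))
p=cams.snapshot("side"); im=p["image"]
cv2.imwrite("pics/s10.png",cv2.resize(im[180:260,280:390,::-1],None,fx=6.5,fy=6.5,interpolation=cv2.INTER_CUBIC))
plan(g2w(.12,-.05),.22)
```

```text
tcp [ 0.5006 -0.258   0.1718] F [ 0.3  1.  -0.6] w 0.0599 t 26.15
row [-0.2447  0.3301 -0.048 ] [0.    0.001 0.016]
tool axes
 [[-0.996 -0.088  0.001]
 [-0.088  0.996  0.   ]
 [-0.001  0.    -1.   ]]
```

View pics/t10.png

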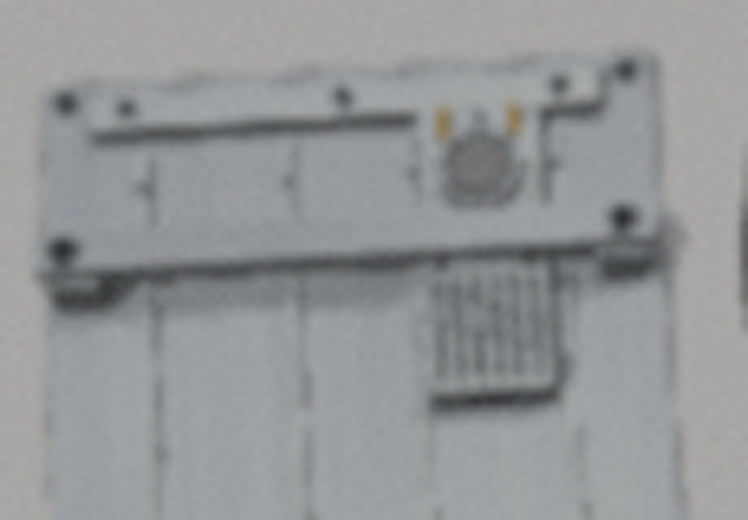

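View pics/s10.png

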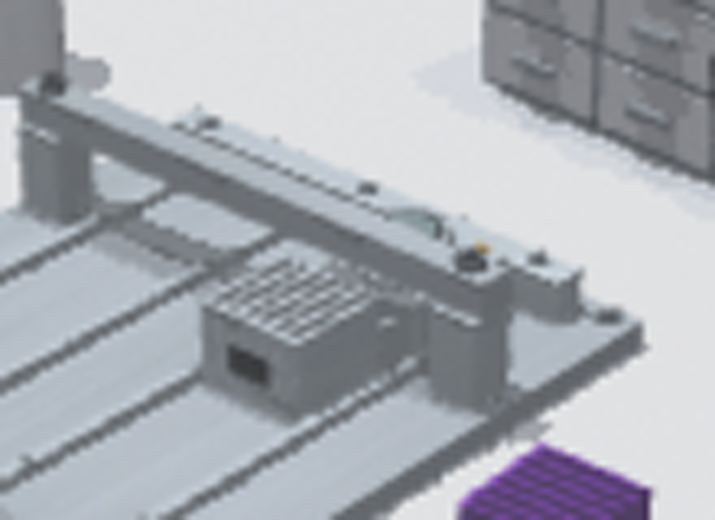

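At 2.8 px/mm there is no dark gap between the nose and the stop (near 480,110). Together with the hard 7 N contact, that confirms the fit. Handing in.

Run:
```python
from h import *
s=bot.sense(); print(np.abs(s["qvel"]).max(), s["time"], s["ft_force"]); print(bot.hand_in())
```

```text
0.0049804634516323444 26.15 [ 0.27627424  0.96554918 -0.60552114]
the job is handed in; nothing more can be done
None
```

I tried both modules in the gauge and handed the job in at 26 s of the 64 s allowed. `hand_in` reports no verdict.

- **Right-lane module (normal lens):** it passed under the bar with only about 2 N of sliding drag. I pushed it until it stopped against the stop at about 7 N, then released it there. In the final top view no gap shows between its nose and the stop.
- **Left-lane module (high lens):** the cameras read its lens 3–4 mm higher than the other. It caught on the bar and I pressed no harder than about 7 N. I backed it out and lowered it into the tray until it touched the floor at about 8 N. It lies flat and about centred in the tray.
- **Rest of the bench:** no bystander looked moved in the last pictures, and the gripper was well clear of everything.

**Disagreement:** both contacts (stop and bar) came about 4 mm further along than my camera estimate of the gauge. The two offsets agreed within 0.6 mm, so I took it as camera and grasp offset rather than a false contact. I saw the gap at the stop in the pictures but did not measure it separately.

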